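# Release the tea jar from the ratchet clamp board

## Task

Free the tea jar from the one-handed kitchen clamp board: swing the ratchet pawl up well clear of the teeth, where it stays, and draw the toothed bar back by its black handle all the way to its stop. Leave the pawl up and the bar back, lift the jar straight out and set it down gently, upright and wholly on the round cork coaster. Do not shift the mug, bottle, flask or spoon.

Things in the scene. Friction and masses are not known exactly. Their poses are not given: they have to be found in the camera images.
- clamp: Wooden board with a ratchet clamp, fixed to the desk, 270 x 140 x 18 mm, origin on the desk. x: the way the bar is withdrawn; z up. All stands on the line y = 0: fixed aluminium jaw (x -121 to -106 mm, 50 mm wide, top 82 mm above desk), jar (x -75), moving jaw, pawl (hinge x +85), handle (x +150 with bar in). Two steel cheeks hold the hinge: x 79 to 91, y 8 to 14 mm either side, top 76 mm above desk.
- bar (a joint): Travel of the steel toothed bar (12 x 12 mm, teeth on top, top of teeth 51 mm above the desk) along the clamp's +x: 0 = in, jaw at the jar; 0.055 m = fully withdrawn, at its stop. Slides with about 3 N of friction and stays where it is left. While the pawl is down it blocks the withdrawal.
- bar_handle (a point): Grasp point on the bar's handle, an upright black plastic cylinder 22 mm in diameter, from 34 to 94 mm above the desk; the point is on its axis, 72 mm above the desk. Moves with the bar.
- jaw_lip (a point): Centre of the top of the bar's moving aluminium jaw, an upright plate 50 mm wide, 96 mm above the desk, clamp's x -44 to -32 mm with the bar in. Its lip reaches 7 mm over the jar's shoulder (71 to 78 mm above the jar's foot), so the jar cannot be lifted until the bar is back. Moves with the bar
- pawl (a joint): Angle of the dark steel pawl about its level hinge (along the clamp's y): 0 = down in the teeth, growing as its tip rises; clear of the teeth from about 0.3 rad, well clear from 0.4; stop at 1.2 rad. The hinge is stiff (about 0.03 N m): the pawl stays where it is left. Gripped tabs slip a little, so the pawl may lag the hand.
- pawl_tab (a point): Grasp point on the pawl's tab, an upright plate at its free end, 10 mm thick (clamp's y), 14 mm long (clamp's x), 63 to 100 mm above the desk with the pawl down; the point is mid-thickness, 88 mm above the desk, 26 mm to the clamp's -x of the hinge and 18 mm above it. Turns with the pawl: up and towards the clamp's +x as it is lifted.
- pawl_hinge (a point): Point on the pawl's hinge axis, on the clamp's centre line, 70 mm above the desk. Fixed to the clamp.
- jar_center (a point): Centre of the loose tea jar, 52 mm above its foot, z along its axis. White ceramic jar 104 mm tall, about 0.35 kg: body 60 mm in diameter, 68 mm high, narrow neck, dark wooden lid 42 mm in diameter from 80 to 104 mm above the foot, fixed tight: the jar can be carried by it. Starts on the board (18 mm high) between the jaws; its sides to the clamp's +y and -y are open.
- coaster_top (a point): Centre of the top of the cork coaster, a disc 120 mm in diameter and 6 mm thick, fixed flat on the desk.
- jar: The same tea jar; origin at the centre of its foot.
- coaster: The same cork coaster; origin at the centre of its underside.
- mug: White mug, 80 mm in diameter, 85 mm tall, origin under its centre. Leave alone.
- bottle: Small clear plastic bottle, 56 mm in diameter, 160 mm tall, origin under its centre. Leave alone.
- flask: Blue vacuum flask with a handle, 124 mm in diameter, 310 mm tall, origin under its centre. Leave alone.
- spoon: Steel spoon 150 mm long lying on the desk. Leave alone.
There are look-alikes about, which are no part of the job. Leave any blue or red look-alike of the jar alone.

How it is judged:
By the outcome, as a careful person would: the job done as asked, in the order asked, and still so for the second after the job is handed in, with the robot touching nothing.
It also fails if it takes over 64 s, if anything falls off the work surface, if the arm or the gripper's body presses on something with over 40 N, if the wrist force passes 120 N, or if a joint passes its speed limit or range.

## Robot

A 7-joint arm with a two-finger parallel gripper is mounted at the origin on the work surface. World frame = base frame: x ahead of the robot, y to its left, z up, the work surface at z = 0. Lengths are in m, angles in degrees, forces in N, time in s.
With the tool pointing down it reaches from about 0.425 to 0.875 m from the base axis. Payload 4.7 kg.
Tool frame: the origin (TCP) lies at the very end of the fingers, on their centre line; the grasp point (between the pads) lies 19 mm behind it (env.grasp_offset is the distance from the TCP to the grasp point, in m); z points along the fingers, y is the line along which they close (so a half turn about z gives the same grasp; the last joint's range is limited). The gripper opens to 87 mm and grips with 3 to 60 N. Pads are 19 mm wide; open, the fingers measure 117 mm over their backs; the gripper's body (75 mm by 190 mm) begins 51 mm behind the grasp point.
Start: joints at [71.855, 18.392, -4.016, 83.108, 1.295, 78.541, -3.26], TCP at [0.211, -0.615, 0.223] pointing down, gripper open.
Joint ranges: [-163.93, 163.93], [-17.29, 119.83], [-79.2, 71.16], [3.27, 140.29], [-89.18, 269.18], [5.43, 117.66], [-154.24, 154.24]. Speed limits (degrees/s): [147.25, 147.25, 180, 180, 180, 180, 180].

## Interface

Orientations are given as [roll, pitch, yaw] about the fixed x, y, z axes, in that order (R = Rz(yaw) Ry(pitch) Rx(roll)).
In Python, from cell import env gives the robot as it stands. The module is installed in compiled form; this text tells all that it offers.
- The arm moves only by the tool drive_tool, never from a script. Its argument "moves" is one flat list of numbers, 5 for each row, row after row: the shift along the tool's x, y, z in units of 40 mm (1.0 is 40 mm), then the turn about the tool's z in units of 10 degrees (1.0 is 10 degrees), then the finger opening in mm, from 0 to 87. A call has 1 to 5 rows; each row is the pose to reach, as a shift and turn from the pose commanded when the call began, along the tool's axes at that moment; what a row does not reach only later rows make up. A row lasts 1/8 s, in which the tool goes at most 62.5 mm and 10.7 degrees, less where a joint would pass 70% of its speed; a pose out of reach is approached as far as the arm can. A call with a gripper value outside its range is refused whole. The fingers move at their own pace and stop on an object; "squeeze" is the grip in N (left out, the last holds). Time passes only in rows, so rows that repeat a pose let the fingers close. It gives the time, the measured TCP pose, the force, the opening and the grip force at its end, in the units of the state.
- env.get_obs(): the state, without advancing time (a new reading comes with each control period).
- env.read_camera(name): name is "scene" or "top" or "wrist"; returns (picture, depth): 420x560x3 uint8, red, green, blue; 420x560 float32, m along the optical axis (not along the pixel's ray), 0 where there is no reading.
- env.camera_model(name): a dict with "K" (3x3 intrinsics, pixels), "k1" (the pictures are not rectified: a ray, as slopes to the right and down, at radius r is drawn at 1 + k1 r^2 times it, then the intrinsics apply), "rvec" (rotation vector, rad) and "tvec" (3), from world to camera coordinates, as OpenCV has them; the wrist camera has in their place "tool_from_camera" (4x4, takes a point from camera to tool coordinates, whose origin is the TCP and whose axes are the flange's). Camera axes: x right, y down, z forward; pixel columns grow to the right and rows downward; lengths in m; the calibration is good to about 2 mm. A picture is of the moment at which its call begins: read the wrist's pose just before it. camera_model takes no time and is no camera call.
- env.sign_off(): hands the job in; it is judged then, once.
The state is a dict: "time_s": time; "qpos": joint angles; "joint_velocities": joint speeds; "effort": joint torques, N m; "tool_pos": TCP position; "tool_rot": TCP orientation; "force": force on the tool from outside, world axes, zero at the start; "wrist_torque": the same for the moment, N m; "grip_width": finger opening in m; "grasp_force": force on a finger pad.
Only numpy, scipy, OpenCV 4.12 (cv2) and the standard library are available. Lean on these libraries where they do the work, as an engineer would, in place of code of your own. Each camera call takes 0.05 s, during which the arm holds its last target. There are 200 camera calls.

## Working session

There is one attempt and no reset: what is moved stays moved. The work goes in short steps, Python scripts to look and compute and a tool call to move; the robot and the scene stay as the last step left them, time stands still between calls to the robot, and variables do not carry over. Pictures are saved under pics/ and viewed, at most 10 in all, crops included, and the job is handed in when it is done.

Besides the shell and the picture viewer there is one more tool, called after "Emit:" by a JSON object that holds its "op" and its "data". drive_tool: Moves the arm, as the interface text tells. Its arguments: {"type":"object","properties":{"moves":{"type":"array","items":{"type":"number"}},"squeeze":{"type":"number"}},"required":["moves"]}

```bash
mkdir -p pics
cat > h.py <<'E'
import numpy as np, cv2
from scipy.spatial.transform import Rotation as R
from cell import env
def T_tool():
    o=env.get_obs(); T=np.eye(4); T[:3,:3]=R.from_euler('xyz',o['tool_rot'],degrees=True).as_matrix(); T[:3,3]=o['tool_pos']; return T
def cam_pose(n):
    m=env.camera_model(n)
    if n=='wrist': return m, T_tool()@np.array(m['tool_from_camera'])
    T=np.eye(4); T[:3,:3]=cv2.Rodrigues(np.array(m['rvec'],float))[0]; T[:3,3]=np.ravel(m['tvec']); return m,np.linalg.inv(T)
def snap(n):
    m,T=cam_pose(n); p,d=env.read_camera(n); return p,d,m,T
def slopes(m,uv):
    uv=np.atleast_2d(uv).astype(float)
    return cv2.undistortPoints(uv[:,None],np.array(m['K'],float),np.array([m['k1'],0,0,0.]))[:,0]
def rays(m,T,uv):
    s=slopes(m,uv); return T[:3,3], np.c_[s,np.ones(len(s))]@T[:3,:3].T
def onplane(m,T,uv,z):
    o,d=rays(m,T,uv); return o+d*((z-o[2])/d[:,2])[:,None]
def cloud(d,m,T):
    h,w=d.shape; vv,uu=np.mgrid[:h,:w]; s=slopes(m,np.c_[uu.ravel(),vv.ravel()])
    P=np.c_[s,np.ones(len(s))]*d.ravel()[:,None]; P=P@T[:3,:3].T+T[:3,3]; P[d.ravel()==0]=np.nan
    return P.reshape(h,w,3)
def save(n,p): cv2.imwrite(n,cv2.cvtColor(p,cv2.COLOR_RGB2BGR))
E
python3 - <<'E'
from h import *
for n in ('scene','top'):
    p,d,m,T=snap(n); save(f'pics/{n}0.png',p); np.savez(f'{n}0.npz',p=p,d=d,T=T); print(n,np.round(T,3).tolist(),np.round(m['K'],1).tolist(),m['k1'])
print(env.get_obs(), env.grasp_offset, env.camera_model('wrist'))
E
```

```text
scene [[-0.816, 0.436, -0.379, 1.037], [0.577, 0.632, -0.517, 0.527], [0.014, -0.641, -0.767, 1.086], [0.0, 0.0, 0.0, 1.0]] [[518.4, 0.0, 281.7], [0.0, 518.4, 210.0], [0.0, 0.0, 1.0]] -0.014185122821326172
top [[-0.025, -0.989, 0.146, 0.376], [-0.999, 0.027, 0.016, -0.14], [-0.02, -0.145, -0.989, 1.218], [0.0, 0.0, 0.0, 1.0]] [[472.6, 0.0, 275.4], [0.0, 472.6, 214.3], [0.0, 0.0, 1.0]] -0.11606075719889136
{'time_s': 0.1, 'qpos': array([71.85274546, 18.43682389, -4.014587  , 83.16589107,  1.29551945,
       78.53956833, -3.26197972]), 'joint_velocities': array([ 0.01770082, -0.02247675,  0.02358494, -0.13271493,  0.02513439,
        0.01675743, -0.01537171]), 'effort': array([-5.85068465e-04, -4.92571807e+01, -4.06141123e-01, -3.13399351e+01,
       -6.42345124e-02,  3.95269110e-02,  1.18883095e-04]), 'tool_pos': array([ 0.21092605, -0.61432725,  0.22156565]), 'tool_rot': array([-1.79902968e+02,  6.06415055e-03,  1.89540373e+01]), 'force': array([-0.77066948, -0.38875912,  0.02829984]), 'wrist_torque': array([-0.0341101 ,  0.04804449, -0.00656354]), 'grasp_force': 0.0, 'grip_width': 0.08713686379405766} 0.0187 {'K': array([[332.12722007,   0.        , 280.15934499],
       [  0.        , 332.12722007, 211.69096052],
       [  0.        ,   0.        ,   1.        ]]), 'k1': -0.07195138742665516, 'tool_from_camera': array([[ 1.48053931e-04, -9.51884526e-01, -3.06456894e-01,
         8.52478317e-02],
       [ 9.99999846e-01, -2.30484121e-05,  5.54705534e-04,
         3.21334192e-04],
       [-5.35078959e-04, -3.06456929e-01,  9.51884375e-01,
        -1.63013335e-01],
       [ 0.00000000e+00,  0.00000000e+00,  0.00000000e+00,
         1.00000000e+00]])}
```

View pics/top0.png

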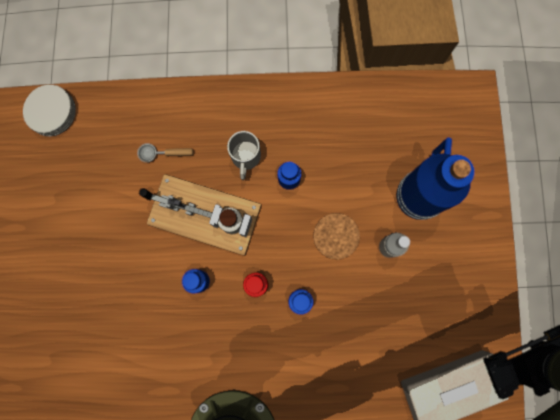

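View pics/scene0.png

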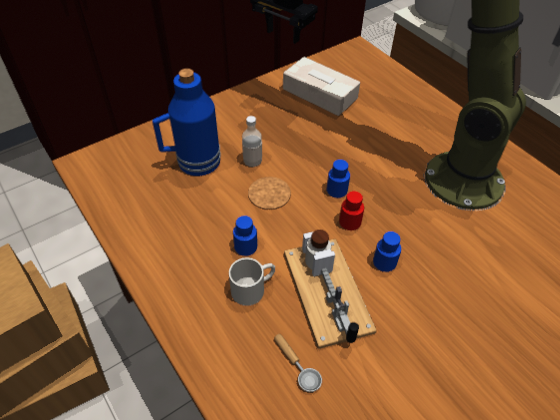

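The top view shows the clamp board at about (204,215), with the black handle at (146,195), the pawl at about (175,204), and the white jar with its dark lid at (229,217). The coaster is at (337,236). The look-alikes are blue at (289,175), (195,281) and (301,301), and red at (256,284). Only the white jar with the dark lid, between the jaws, fits the description. Next I'll measure and take one enlarged crop to confirm.

```bash
cat > m1.py <<'E'
from h import *
z=np.load('top0.npz'); p,d,T=z['p'],z['d'],z['T']; m=env.camera_model('top')
hsv=cv2.cvtColor(p,cv2.COLOR_RGB2HSV); C=cloud(d,m,T)
# board: height 10-26mm region around
zz=C[...,2]; box=np.zeros(zz.shape,bool); box[160:270,130:275]=1
bm=((zz>0.010)&box).astype(np.uint8); bm=cv2.morphologyEx(bm,cv2.MORPH_OPEN,np.ones((3,3)))
P=C[(zz>0.012)&(zz<0.024)&box]
r=cv2.minAreaRect(((P[:,:2])*1000).astype(np.float32)); print('board depth',r,'z',np.median(P[:,2]))
# coaster
box2=np.zeros(zz.shape,bool); box2[205:270,305:370]=1
Pc=C[(zz>0.003)&(zz<0.012)&box2]; print('coaster depth',cv2.minEnclosingCircle((Pc[:,:2]*1000).astype(np.float32)),np.median(Pc[:,:2],0),len(Pc))
def tops(lo,hi,b):
    q=np.zeros(zz.shape,bool); q[b[0]:b[1],b[2]:b[3]]=1; q&=(zz>lo)&(zz<hi); return C[q].mean(0),q.sum()
print('lid',tops(.115,.13,(195,240,205,250))); print('handle',tops(.088,.1,(180,205,135,160))); print('desk z',np.median(zz[240:300,40:120]))
for b,n in (((120,185,225,265),'mug'),):
    print(n,tops(.07,.1,b))
crop=cv2.resize(p[170:260,130:270],None,fx=5,fy=5,interpolation=cv2.INTER_CUBIC); save('pics/crop1.png',crop)
E
python3 m1.py
```

```text
board depth ((578.752685546875, 78.8636703491211), (320.95611572265625, 247.84457397460938), 87.59046936035156) z 0.018825065324692747
coaster depth ((490.80706787109375, -280.8059997558594), 113.4736557006836) [ 0.49279601 -0.27550853] 1997
lid (array([ 0.53244677, -0.00990647,  0.12217629]), np.int64(247))
handle (array([0.60563685, 0.20235156, 0.09484398]), np.int64(62))
desk z nan
mug (array([ 0.71061277, -0.04433541,  0.08143362]), np.int64(291))
```

View pics/crop1.png

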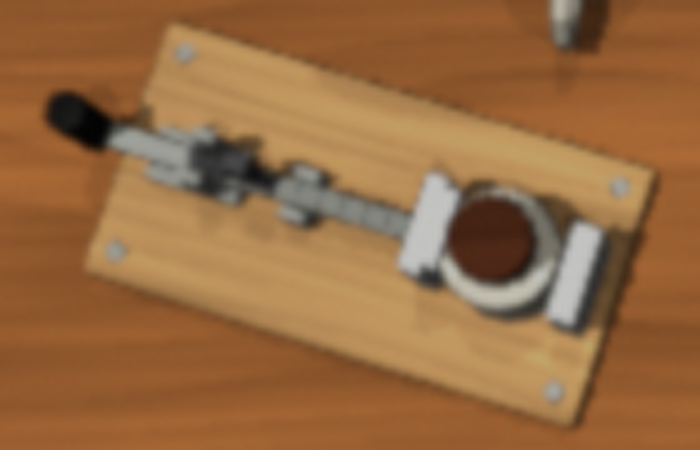

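The crop shows the white jar with its dark lid at crop (490,238), between the two jaws. The moving jaw is at (430,225), the pawl at (225,160) and the handle at (80,118). The clamp's +x points at a yaw of about 71°. I'll move over it now.

Emit:
{"op": "drive_tool", "data": {"moves": [1,-1,-0.5,0,87,2.1,-2.05,-0.75,0,87,3.2,-3.1,-0.75,0,87,4.25,-4.15,-0.75,0,87,5.3,-5.2,-0.75,0,87]}}

```text
time_s: 0.72
tool_pos: [0.3446, -0.3471, 0.2523]
tool_rot: [-180.0, 0.0, 19.0]
force: [1.2, 0.4, 0.3]
grip_width: 0.0867
grasp_force: 0.0
```

Emit:
{"op": "drive_tool", "data": {"moves": [1.05,-1.05,0,0,87,2.1,-2.1,0,0,87,3.2,-3.1,0,0,87,4.25,-4.15,0,0,87,5.3,-5.2,0,0,87]}}

```text
time_s: 1.35
tool_pos: [0.4773, -0.0819, 0.2524]
tool_rot: [180.0, 0.0, 18.9]
force: [0.4, -1.2, 0.1]
grip_width: 0.0868
grasp_force: 0.0
```

Emit:
{"op": "drive_tool", "data": {"moves": [1.0,-1.0,0,-1,60,2.0,-1.9,0,-2,60,2.8,-2.7,0,-3.1,60,3.4,-3.3,0,-4.2,60,3.7,-3.5,0,-5.2,60]}}

```text
time_s: 1.98
tool_pos: [0.5714, 0.0998, 0.2521]
tool_rot: [-179.9, -0.1, 71.5]
force: [-0.1, 0.1, -1.3]
grip_width: 0.0603
grasp_force: 0.0
```

Run:
```python
from h import *
p,d,m,T=snap('wrist'); save('pics/w1.png',p); np.savez('w1.npz',p=p,d=d,T=T); print(env.get_obs()['qpos'].round(1))
C=cloud(d,m,T); zz=C[...,2]
P=C[(zz>.013)&(zz<.023)]; P=P[(abs(P[:,0]-.557)<.2)&(abs(P[:,1]-.061)<.2)]
print(cv2.minAreaRect((P[:,:2]*1000).astype(np.float32)),np.median(P[:,2]))
a=np.radians(71); ax=np.array([np.cos(a),np.sin(a)]); o=np.array([.557,.061])
L=(C[...,:2]-o); X=L@ax; Y=L@np.array([-ax[1],ax[0]])
def rep(n,x0,x1,z0,z1,y=.04):
    q=(X>x0)&(X<x1)&(abs(Y)<y)&(zz>z0)&(zz<z1); 
    if q.any(): v,u=np.nonzero(q); print(n,q.sum(),C[q].mean(0).round(4),'XY mid',((X[q].min()+X[q].max())/2).round(4),((Y[q].min()+Y[q].max())/2).round(4),'px',u.mean().round(),v.mean().round())
rep('lid',-.11,-.04,.115,.13);rep('handle',.13,.17,.088,.1);rep('tab',.04,.08,.093,.105);rep('jaw',-.055,-.02,.09,.101)
```

```text
[ 27.8  14.1 -47.5  89.5  10.4  80.9 -38.6]
((567.6386108398438, 80.05309295654297), (374.54052734375, 326.4505310058594), 0.43826234340667725) 0.018771895390104487
lid 345 [0.5383 0.0049 0.1209] XY mid -0.0605 -0.0007 px 278.0 296.0
handle 463 [0.6059 0.2029 0.0945] XY mid 0.1505 0.0002 px 280.0 78.0
tab 147 [0.5771 0.1175 0.1003] XY mid 0.0596 -0.0006 px 279.0 177.0
jaw 768 [0.545  0.0241 0.0961] XY mid -0.0405 -0.0009 px 279.0 267.0
```

View pics/w1.png

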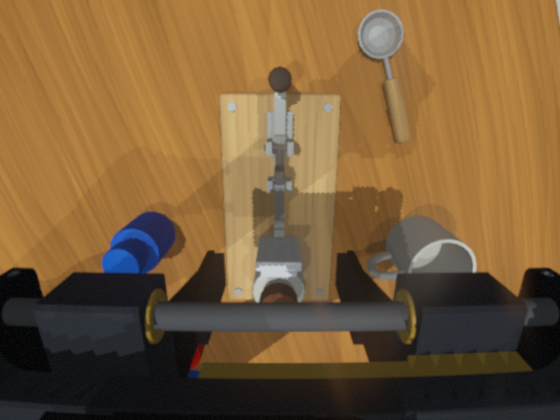

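The picture shows the clamp aligned with the wrist view: handle (280,78), hinge cheeks (279,148), tab (279,177), jaw (279,267), and the lid at (278,296), partly hidden. The depth readings agree with the clamp geometry to about 1 mm. One quick check of the clearance beside the tab, from saved data.

Run:
```python
from h import *
z=np.load('w1.npz'); m=env.camera_model('wrist'); C=cloud(z['d'],m,z['T']); zz=C[...,2]
a=np.radians(71.2); ax=np.array([np.cos(a),np.sin(a)]); L=C[...,:2]-[.5574,.0609]; X=L@ax; Y=L@np.array([-ax[1],ax[0]])
for x0 in np.arange(.0,.10,.01):
    print(round(x0,3),[round(float(np.nanmax(np.where((X>x0)&(X<x0+.01)&(Y>y0)&(Y<y0+.006),zz,0))),3) for y0 in np.arange(-.03,.03,.006)])
```

```text
0.0 [0.021, 0.021, 0.021, 0.02, 0.051, 0.052, 0.02, 0.02, 0.021, 0.021]
0.01 [0.02, 0.02, 0.02, 0.02, 0.053, 0.053, 0.021, 0.02, 0.021, 0.02]
0.02 [0.021, 0.02, 0.02, 0.02, 0.052, 0.053, 0.02, 0.02, 0.02, 0.02]
0.03 [0.021, 0.02, 0.047, 0.046, 0.053, 0.052, 0.046, 0.045, 0.02, 0.303]
0.04 [0.021, 0.02, 0.046, 0.046, 0.05, 0.052, 0.047, 0.046, 0.02, 0.297]
0.05 [0.02, 0.02, 0.02, 0.02, 0.102, 0.103, 0.02, 0.021, 0.02, 0.301]
0.06 [0.367, 0.367, 0.368, 0.368, 0.367, 0.368, 0.368, 0.368, 0.367, 0.367]
0.07 [0.342, 0.342, 0.342, 0.342, 0.342, 0.341, 0.342, 0.342, 0.342, 0.342]
0.08 [0.02, 0.021, 0.078, 0.078, 0.076, 0.075, 0.078, 0.078, 0.021, 0.021]
0.09 [0.021, 0.02, 0.077, 0.078, 0.053, 0.054, 0.077, 0.078, 0.021, 0.021]
```

Emit:
{"op": "drive_tool", "data": {"moves": [0.2,0,0.8,0,40,0.45,0,1.6,0,40,0.45,0,2.4,0,40,0.45,0,2.9,0,40,0.45,0,2.9,0,40]}}

```text
time_s: 2.65
tool_pos: [0.5763, 0.1129, 0.1351]
tool_rot: [-179.8, 0.1, 70.9]
force: [-0.3, 0.2, 0.4]
grip_width: 0.0402
grasp_force: 0.0
```

Emit:
{"op": "drive_tool", "data": {"moves": [0,0,0.8,0,40,0,0,1.6,0,40,0,0,1.6,0,40]}}

```text
time_s: 3.02
tool_pos: [0.5764, 0.1132, 0.0717]
tool_rot: [-179.9, 0.1, 70.9]
force: [-0.5, -0.5, 0.4]
grip_width: 0.0402
grasp_force: 0.0
```

Emit:
{"op": "drive_tool", "data": {"moves": [0.09,0,0,0,40,0.09,0,0,0,0,0.09,0,0,0,0,0.09,0,0,0,0,0.09,0,0,0,0], "squeeze": 25}}

```text
time_s: 3.65
tool_pos: [0.5761, 0.1181, 0.0726]
tool_rot: [-179.7, 0.1, 71.0]
force: [-4.0, -1.3, 4.9]
grip_width: 0.0098
grasp_force: 25.0
```

Emit:
{"op": "drive_tool", "data": {"moves": [0.1,0,-0.1,0,0,0.22,0,-0.18,0,0,0.35,0,-0.24,0,0,0.49,0,-0.28,0,0,0.58,0,-0.3,0,0]}}

```text
time_s: 4.28
tool_pos: [0.5816, 0.1341, 0.0826]
tool_rot: [-179.6, 0.7, 70.8]
force: [-11.0, -8.3, 3.4]
grip_width: 0.0096
grasp_force: 25.0
```

Emit:
{"op": "drive_tool", "data": {"moves": [0,0,0,0,0,0,0,0,0,0]}}

```text
time_s: 4.53
tool_pos: [0.582, 0.1352, 0.0829]
tool_rot: [-179.6, 0.6, 70.9]
force: [-9.9, -5.8, 2.0]
grip_width: 0.0095
grasp_force: 25.0
```

Emit:
{"op": "drive_tool", "data": {"moves": [0,0,0,0,40,0,0,0,0,40,0,0,-0.6,0,40,0,0,-1.8,0,40,0,0,-3,0,40]}}

```text
time_s: 5.15
tool_pos: [0.5866, 0.1396, 0.2062]
tool_rot: [179.9, -0.1, 71.0]
force: [0.0, -0.1, 0.2]
grip_width: 0.0393
grasp_force: 0.0
```

```bash
cat > clamp.py <<'E'
from h import *
a=np.radians(71.2); ax=np.array([np.cos(a),np.sin(a)]); O=np.array([.5574,.0609])
def XY(C): L=C[...,:2]-O; return L@ax, L@np.array([-ax[1],ax[0]])
def world(X,Y=0): return O+X*ax+Y*np.array([-ax[1],ax[0]])
E
python3 - <<'E'
from clamp import *
p,d,m,T=snap('wrist'); save('pics/w2.png',p); C=cloud(d,m,T); X,Y=XY(C); zz=C[...,2]
for x0 in np.arange(.04,.115,.005):
    q=(X>x0)&(X<x0+.005)&(abs(Y)<.004)&(zz<.15); print(round(x0,3),q.sum(), zz[q].max().round(3) if q.any() else 0)
q=(X>.13)&(X<.17)&(abs(Y)<.03)&(zz>.088)&(zz<.1); print('handle',X[q].mean(),Y[q].mean(),q.sum())
o=env.get_obs(); print(o['tool_pos'],XY(o['tool_pos'][None]),o['tool_rot'])
save('pics/w2c.png',cv2.resize(p[40:260,190:370],None,fx=2.7,fy=2.7,interpolation=cv2.INTER_CUBIC))
E
```

```text
0.04 14 0.074
0.045 25 0.078
0.05 18 0.079
0.055 18 0.093
0.06 17 0.101
0.065 20 0.109
0.07 48 0.114
0.075 118 0.113
0.08 126 0.111
0.085 79 0.075
0.09 42 0.053
0.095 57 0.053
0.1 39 0.048
0.105 40 0.048
0.11 43 0.048
0.115 40 0.048
handle 0.15033170322072778 -0.00012443343688307582 541
[0.58990742 0.14111864 0.21359192] (array([0.08641494]), array([-0.00492141])) [179.40820753  -0.34796738  70.97422044]
```

View pics/w2c.png

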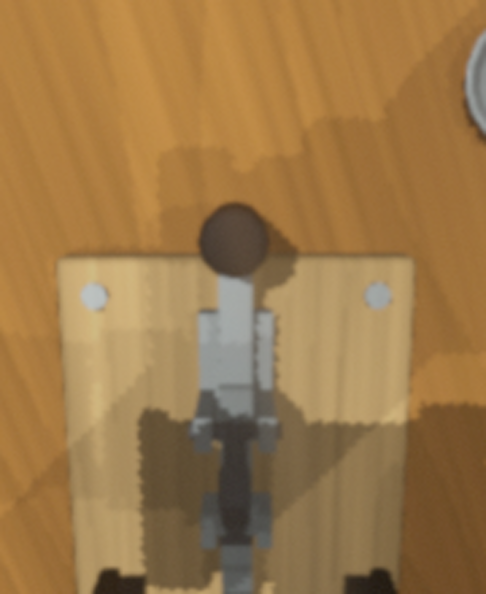

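The tab is now at crop (235,460), leaning over the hinge. Depth puts its top at X≈77 mm and z≈113 mm, which gives about 0.5 rad. I'll nudge it a bit further with closed fingers for margin.

Emit:
{"op": "drive_tool", "data": {"moves": [-0.8,0,0,0,10,-1.0,0,0.5,0,0,-1.0,0,0.5,0,0,-1.0,0,0.5,0,0]}}

```text
time_s: 5.7
tool_pos: [0.5736, 0.1024, 0.1852]
tool_rot: [179.9, -0.1, 71.0]
force: [-0.1, 0.5, 0.5]
grip_width: 0.008
grasp_force: 0.0
```

Emit:
{"op": "drive_tool", "data": {"moves": [0,-0.05,1.2,0,0,0,-0.05,2.2,0,0,0,-0.05,2.2,0,0]}}

```text
time_s: 6.08
tool_pos: [0.5693, 0.1025, 0.0944]
tool_rot: [-179.7, 0.1, 71.0]
force: [-0.2, -0.2, 0.0]
grip_width: 0.0006
grasp_force: 0.0
```

Emit:
{"op": "drive_tool", "data": {"moves": [0.15,0,0,0,0,0.3,0,0,0,0,0.4,0,0,0,0,0.48,0,0,0,0,0.48,0,0,0,0]}}

```text
time_s: 6.7
tool_pos: [0.5778, 0.1176, 0.1003]
tool_rot: [179.9, 0.3, 70.9]
force: [-9.0, -8.4, 16.3]
grip_width: 0.0005
grasp_force: 19.8
```

Emit:
{"op": "drive_tool", "data": {"moves": [-0.2,0,0,0,0,-0.2,0,-1,0,0,-0.2,0,-2.2,0,40,0,0,-2.5,0,40,0,0,-2.5,0,40]}}

```text
time_s: 7.32
tool_pos: [0.5782, 0.1218, 0.198]
tool_rot: [179.8, -0.1, 71.0]
force: [-0.4, -0.2, -1.0]
grip_width: 0.0227
grasp_force: 0.0
```

Run:
```python
from clamp import *
p,d,m,T=snap('wrist'); C=cloud(d,m,T); X,Y=XY(C); zz=C[...,2]
for x0 in np.arange(.04,.105,.005):
    q=(X>x0)&(X<x0+.005)&(abs(Y)<.004)&(zz<.15); print(round(x0,3),q.sum(), zz[q].max().round(3) if q.any() else 0)
o=env.get_obs(); print(o['tool_pos'],XY(o['tool_pos'][None]),o['tool_rot'])
```

```text
0.04 13 0.077
0.045 30 0.081
0.05 31 0.082
0.055 26 0.093
0.06 28 0.1
0.065 27 0.106
0.07 42 0.113
0.075 84 0.115
0.08 133 0.112
0.085 113 0.108
0.09 45 0.052
0.095 54 0.052
0.1 45 0.049
[0.57733444 0.12088771 0.19642593] (array([0.06321151]), array([0.00046106])) [ 1.79986407e+02 -3.41714973e-03  7.10204688e+01]
```

The pawl is now at about 0.6 rad. Next is the handle.

Emit:
{"op": "drive_tool", "data": {"moves": [1.2,0,0,0,45,2.17,0,0.8,0,45,2.17,0,2.0,0,45,2.17,0,2.6,0,45,2.17,0,2.6,0,45]}}

```text
time_s: 8.0
tool_pos: [0.6031, 0.2011, 0.0885]
tool_rot: [-179.6, 0.2, 71.0]
force: [0.1, 0.4, -0.5]
grip_width: 0.0451
grasp_force: 0.0
```

Emit:
{"op": "drive_tool", "data": {"moves": [0.06,0.04,0.85,0,45,0.06,0.04,0.85,0,45,0.06,0.04,0.85,0,0,0.06,0.04,0.85,0,0,0.06,0.04,0.85,0,0], "squeeze": 40}}

```text
time_s: 8.62
tool_pos: [0.6066, 0.2052, 0.0597]
tool_rot: [-179.8, -0.0, 71.0]
force: [-9.9, 1.6, 6.8]
grip_width: 0.0229
grasp_force: 4.7
```

Emit:
{"op": "drive_tool", "data": {"moves": [0,0,0,0,0,0.2,0,0,0,0,0.5,0,0,0,0,0.8,0,0,0,0,1.1,0,0,0,0]}}

```text
time_s: 9.25
tool_pos: [0.6201, 0.2466, 0.0596]
tool_rot: [-179.8, 0.1, 71.0]
force: [-7.2, -1.3, 6.6]
grip_width: 0.0211
grasp_force: 40.0
```

Emit:
{"op": "drive_tool", "data": {"moves": [0.15,0,0,0,0,0.25,0,0,0,0,0.3,0,0,0,0,0.35,0,0,0,0]}}

```text
time_s: 9.75
tool_pos: [0.6238, 0.2574, 0.0595]
tool_rot: [-179.8, 0.4, 71.0]
force: [-10.6, -6.2, 10.6]
grip_width: 0.021
grasp_force: 40.0
```

Emit:
{"op": "drive_tool", "data": {"moves": [0.1,0,0,0,0,0.2,0,0,0,0,0.2,0,0,0,0]}}

```text
time_s: 10.12
tool_pos: [0.6239, 0.2575, 0.0593]
tool_rot: [-179.6, 1.2, 70.8]
force: [-21.0, -19.3, 21.6]
grip_width: 0.0213
grasp_force: 40.0
```

Emit:
{"op": "drive_tool", "data": {"moves": [-0.12,0,0,0,0,-0.12,0,0,0,50,-0.12,0,0,0,50,-0.12,0,-1,0,50,-0.12,0,-2.2,0,50]}}

```text
time_s: 10.75
tool_pos: [0.6279, 0.2617, 0.1467]
tool_rot: [-179.9, 0.0, 71.0]
force: [-0.1, -0.4, 0.6]
grip_width: 0.0479
grasp_force: 0.0
```

Emit:
{"op": "drive_tool", "data": {"moves": [-1,0,-1.2,0,60,-2.2,0,-2.4,0,60,-3.4,0,-2.6,0,60,-4.2,0,-2.6,0,60,-4.2,0,-2.6,0,60]}}

```text
time_s: 11.38
tool_pos: [0.5739, 0.0996, 0.2512]
tool_rot: [179.8, 0.1, 70.6]
force: [-0.4, 0.8, 0.8]
grip_width: 0.06
grasp_force: 0.0
```

Run:
```python
from clamp import *
p,d,m,T=snap('wrist'); save('pics/w3.png',p); C=cloud(d,m,T); X,Y=XY(C); zz=C[...,2]
def rep(n,x0,x1,z0,z1,y=.04):
    q=(X>x0)&(X<x1)&(abs(Y)<y)&(zz>z0)&(zz<z1)
    if q.any(): print(n,q.sum(),'X',np.percentile(X[q],[1,50,99]).round(4),'Y',np.percentile(Y[q],[1,50,99]).round(4))
rep('handle',.18,.23,.088,.1); rep('jaw',0,.05,.09,.101); rep('tab',.06,.1,.1,.12); rep('lid',-.11,-.04,.115,.13)
o=env.get_obs(); print(o['tool_pos'],XY(o['tool_pos'][None]),o['tool_rot'],o['qpos'].round(1))
```

```text
handle 544 X [0.1943 0.2039 0.2145] Y [-0.01   -0.0003  0.01  ]
jaw 856 X [0.0051 0.016  0.0235] Y [-0.0241  0.0002  0.024 ]
tab 219 X [0.0662 0.0779 0.0861] Y [-0.0044  0.0002  0.0048]
lid 324 X [-0.066  -0.0587 -0.054 ] Y [-0.0174  0.      0.0176]
[0.57375176 0.10201211 0.25107841] (array([0.04418836]), array([-0.00223036])) [ 1.79898534e+02 -8.97283024e-03  7.08128182e+01] [ 27.8  14.5 -47.9  89.4  10.9  80.9 -40.1]
```

View pics/w3.png

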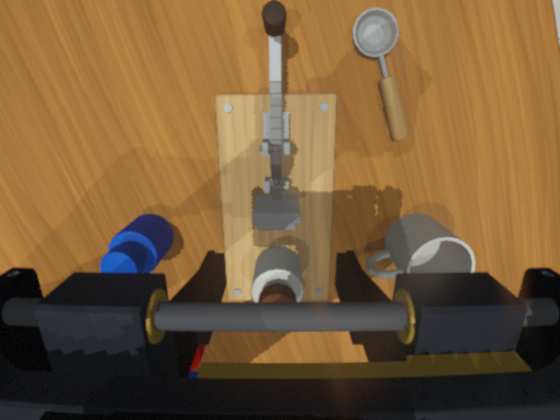

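The bar is withdrawn: the handle is at (274,15), X 150→204.5 mm, and it was driven to the stop at about 29 N. The jaw at (276,210) is clear of the jar at (277,280). Next is the lid.

Emit:
{"op": "drive_tool", "data": {"moves": [-1.2,-0.03,0,0,65,-2.4,-0.05,0.8,0,65,-2.98,-0.05,1.8,0,65,-2.98,-0.05,2.4,0,65,-2.98,-0.05,2.4,0,65]}}

```text
time_s: 12.05
tool_pos: [0.5315, -0.0073, 0.1529]
tool_rot: [-179.8, -0.0, 71.1]
force: [0.4, -0.1, 0.4]
grip_width: 0.065
grasp_force: 0.0
```

Run:
```python
from clamp import *
o=env.get_obs(); print(o['tool_pos'],XY(o['tool_pos'][None]),o['tool_rot'])
p,d,m,T=snap('top'); C=cloud(d,m,T); X,Y=XY(C); zz=C[...,2]
z0=np.load('top0.npz'); 
# coaster by colour: low-saturation vs desk -> use depth rim of first picture within tighter box
D=cloud(z0['d'],m,z0['T']); 
hsv=cv2.cvtColor(z0['p'],cv2.COLOR_RGB2HSV); lab=cv2.cvtColor(z0['p'],cv2.COLOR_RGB2LAB).astype(int)
ref=lab[225:247,325:350].reshape(-1,3).mean(0); desk=lab[200:220,300:310].reshape(-1,3).mean(0); print(ref,desk)
m_=(np.linalg.norm(lab[...,1:]-ref[1:],axis=2)<np.linalg.norm(lab[...,1:]-desk[1:],axis=2)).astype(np.uint8); w=np.zeros_like(m_); w[200:272,302:374]=1
m_=cv2.morphologyEx(m_*w,cv2.MORPH_OPEN,np.ones((5,5)))
c=max(cv2.findContours(m_,0,2)[0],key=cv2.contourArea); h=cv2.convexHull(c)[:,0]
W=onplane(m,z0['T'],h,.006); print('coaster',cv2.minEnclosingCircle((W[:,:2]*1000).astype(np.float32)),cv2.boundingRect(c))
```

```text
[ 0.53150189 -0.00728884  0.15292881] (array([-0.07289698]), array([0.0025415])) [-1.79794654e+02 -3.47755192e-02  7.10945135e+01]
[127.58363636 142.79272727 160.08909091] [112.965 147.49  162.99 ]
coaster ((497.4300231933594, -274.0653991699219), 64.1093978881836) (313, 212, 47, 48)
```

Emit:
{"op": "drive_tool", "data": {"moves": [-0.04,0.04,0.8,0,65,-0.04,0.04,1.47,0,65,-0.04,0.04,1.47,0,65,-0.04,0.04,1.47,0,30,-0.04,0.04,1.47,0,20], "squeeze": 30}}

```text
time_s: 12.72
tool_pos: [0.5347, -0.0107, 0.0974]
tool_rot: [179.8, -0.0, 71.0]
force: [-0.4, -0.1, 0.2]
grip_width: 0.0522
grasp_force: 0.0
```

Emit:
{"op": "drive_tool", "data": {"moves": [0,0,0,0,20,0,0,0,0,20,0,0,0,0,20]}}

```text
time_s: 13.1
tool_pos: [0.5335, -0.0107, 0.0966]
tool_rot: [180.0, 0.0, 71.0]
force: [-2.6, 1.8, 7.0]
grip_width: 0.0412
grasp_force: 29.9
```

Emit:
{"op": "drive_tool", "data": {"moves": [0,0,-0.3,0,20,0,0,-0.9,0,20,0,0,-1.6,0,20,0,0,-2.3,0,20,0,0,-3,0,20]}}

```text
time_s: 13.72
tool_pos: [0.5329, -0.0113, 0.2164]
tool_rot: [-180.0, 0.0, 70.9]
force: [0.9, 0.5, -4.2]
grip_width: 0.0414
grasp_force: 30.0
```

Emit:
{"op": "drive_tool", "data": {"moves": [0,0,0,0,20,0,0,0,0,20]}}

```text
time_s: 13.98
tool_pos: [0.5325, -0.0113, 0.2144]
tool_rot: [-179.9, 0.0, 70.9]
force: [-0.3, -0.8, -4.8]
grip_width: 0.0417
grasp_force: 30.0
```

Emit:
{"op": "drive_tool", "data": {"moves": [-0.3,0.06,0,0,20,-0.9,0.17,0,0,20,-1.65,0.32,0,0,20,-2.4,0.46,0,0,20,-3.15,0.6,0,0,20]}}

```text
time_s: 14.6
tool_pos: [0.5138, -0.1399, 0.2145]
tool_rot: [-179.9, 0.0, 70.9]
force: [-0.0, 0.8, -5.3]
grip_width: 0.0411
grasp_force: 30.0
```

Emit:
{"op": "drive_tool", "data": {"moves": [-0.8,0.15,0,0,20,-1.6,0.31,0,0,20,-2.4,0.46,0,0,20,-3.1,0.59,0,0,20,-3.39,0.65,0,0,20]}}

```text
time_s: 15.22
tool_pos: [0.4934, -0.2774, 0.2143]
tool_rot: [-179.9, 0.0, 70.7]
force: [-0.2, 0.5, -4.0]
grip_width: 0.0415
grasp_force: 30.0
```

Emit:
{"op": "drive_tool", "data": {"moves": [0,0,0.3,0,20,0,0,0.8,0,20,0,0,1.3,0,20,0,0,1.6,0,20,0,0,1.6,0,20]}}

```text
time_s: 15.85
tool_pos: [0.4948, -0.2732, 0.1505]
tool_rot: [-179.9, -0.1, 71.0]
force: [-0.3, 0.0, -3.9]
grip_width: 0.0411
grasp_force: 30.0
```

Run:
```python
from h import *
o=env.get_obs(); print(o['tool_pos'],o['tool_rot'],o['force'])
a,b=snap('scene')[0],snap('top')[0]
c=np.hstack([cv2.resize(a[110:290,180:360],(400,400)),cv2.resize(b[190:300,290:400],(400,400))]); save('pics/p1.png',c)
```

```text
[ 0.49477239 -0.27318907  0.15045193] [-1.79858086e+02 -5.29898326e-02  7.10418920e+01] [-0.25065892  0.01410825 -3.85099252]
```

View pics/p1.png

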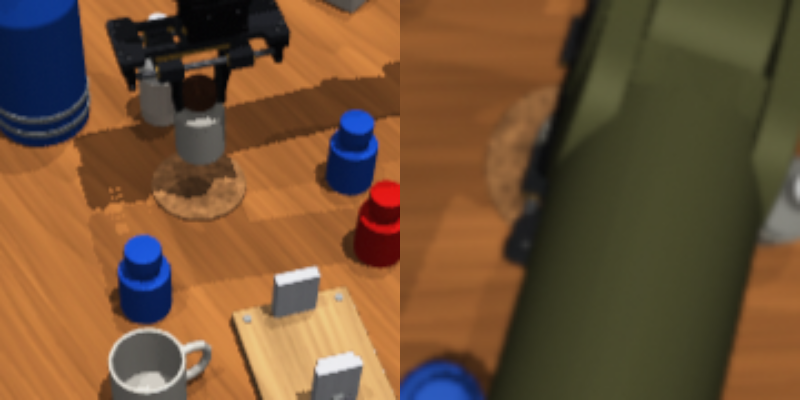

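The jar hangs upright over the middle of the coaster: left panel, jar (198,140), coaster (198,185). I'll lower it slowly.

Emit:
{"op": "drive_tool", "data": {"moves": [0,0,0.4,0,20,0,0,0.8,0,20,0,0,1.15,0,20,0,0,1.4,0,20,0,0,1.5,0,20]}}

```text
time_s: 16.58
tool_pos: [0.4949, -0.2744, 0.0907]
tool_rot: [-179.9, -0.0, 71.0]
force: [-0.5, 0.9, -4.8]
grip_width: 0.0414
grasp_force: 30.0
```

Emit:
{"op": "drive_tool", "data": {"moves": [0,0,0.04,0,20,0,0,0.08,0,20,0,0,0.1,0,20]}}

```text
time_s: 16.95
tool_pos: [0.4955, -0.2748, 0.0881]
tool_rot: [180.0, 0.0, 71.0]
force: [1.0, 0.2, -4.8]
grip_width: 0.0411
grasp_force: 30.0
```

Emit:
{"op": "drive_tool", "data": {"moves": [0,0,0.02,0,20,0,0,0.04,0,20,0,0,0.06,0,20,0,0,0.06,0,20]}}

```text
time_s: 17.45
tool_pos: [0.4952, -0.2746, 0.0853]
tool_rot: [-180.0, 0.0, 71.0]
force: [0.2, -0.6, -4.5]
grip_width: 0.0409
grasp_force: 30.0
```

Emit:
{"op": "drive_tool", "data": {"moves": [0,0,0.02,0,20,0,0,0.04,0,20,0,0,0.04,0,20]}}

```text
time_s: 17.82
tool_pos: [0.4954, -0.2747, 0.0846]
tool_rot: [180.0, 0.0, 71.0]
force: [-2.8, 1.2, 5.3]
grip_width: 0.0415
grasp_force: 30.0
```

The jar is touching the coaster. I'll release it and retreat upward.

Emit:
{"op": "drive_tool", "data": {"moves": [0,0,0,0,46,0,0,0,0,60,0,0,0,0,65,0,0,0,0,65]}}

```text
time_s: 18.32
tool_pos: [0.4955, -0.2747, 0.0837]
tool_rot: [180.0, 0.0, 71.0]
force: [0.3, -0.7, -0.4]
grip_width: 0.0631
grasp_force: 0.0
```

Emit:
{"op": "drive_tool", "data": {"moves": [0,0,-0.8,0,65,0,0,-1.8,0,65,0,0,-3,0,65,0,0,-4,0,65,0,0,-4.5,0,65]}}

```text
time_s: 18.95
tool_pos: [0.4964, -0.275, 0.2666]
tool_rot: [179.8, 0.1, 71.0]
force: [-0.4, 0.1, -0.2]
grip_width: 0.065
grasp_force: 0.0
```

Emit:
{"op": "drive_tool", "data": {"moves": [1,0,0,0,65,2.2,0,0,0,65,3.4,0,0,0,65,4,0,0,0,65,4,0,0,0,65]}}

```text
time_s: 19.58
tool_pos: [0.5481, -0.1209, 0.2639]
tool_rot: [180.0, -0.0, 71.2]
force: [0.2, -0.6, -0.8]
grip_width: 0.0651
grasp_force: 0.0
```

Run:
```python
from clamp import *
o=env.get_obs(); print(o['tool_pos'],o['force'])
s=snap('scene')[0]; b,d,m,T=snap('top'); C=cloud(d,m,T); X,Y=XY(C); zz=C[...,2]
q=(zz>.1)&(zz<.118)&(np.hypot(C[...,0]-.495,C[...,1]+.275)<.05); print('lid',C[q].mean(0) if q.any() else 0,q.sum(),zz[q].std() if q.any() else 0)
for n,l,h,zl,zh in (('handle',.17,.23,.088,.1),('tab',.06,.1,.1,.12)):
    q=(X>l)&(X<h)&(abs(Y)<.03)&(zz>zl)&(zz<zh); print(n,X[q].mean() if q.any() else 0,q.sum())
save('pics/f.png',np.hstack([cv2.resize(s[80:400,140:400],(390,480)),cv2.resize(b[130:330,130:420],(400,276+204))]))
```

```text
[ 0.54810652 -0.12089065  0.26393299] [ 0.15196049 -0.61713479 -0.77795978]
lid [ 0.49411353 -0.27289878  0.1103343 ] 243 0.0025066328776006536
handle 0.204134137982804 66
tab 0.07569312328125496 31
```

View pics/f.png

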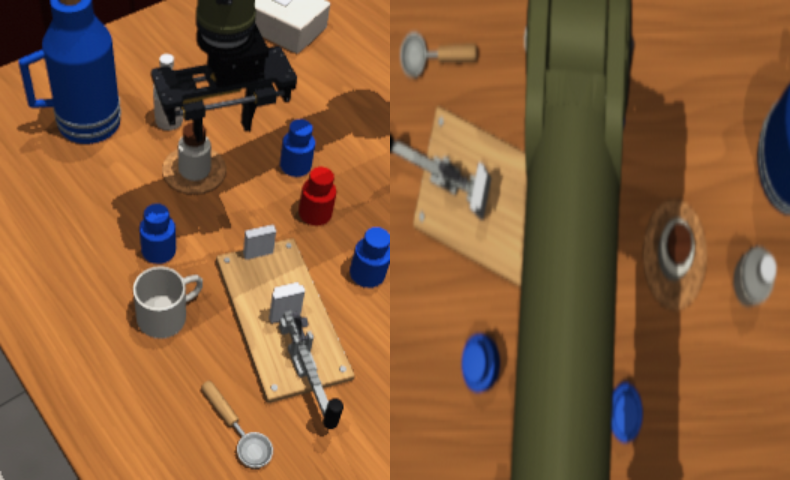

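The jar stands upright in the middle of the coaster (right panel (678,243), left panel (195,160)). Its lid is at z = 110 mm, as expected for the jar standing on the coaster. The bar is back, the pawl is up, and the other items are in place. Handing in.

```bash
python3 -c "
from cell import env
print(env.sign_off())"
```

```text
the job is handed in; nothing more can be done
None
```

I handed the job in at about 20 s: the pawl is up (about 0.6 rad), the bar is back at its stop, the jar stands upright in the middle of the cork coaster, and the final pictures show nothing else shifted.

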